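Show the drying test slide to the reader

ROBOT

A 6-joint arm with a two-finger parallel gripper is mounted at the origin on the work surface. World frame = base frame: x ahead of the robot, y to its left, z up, the work surface at z = 0. Lengths are in m, angles in degrees, forces in N, time in s.
With the tool pointing down it reaches from about 0.25 to 0.8 m from the base axis. Payload 3.9 kg.
Tool frame: the origin (TCP) lies at the very end of the fingers, on their centre line; the grasp point (between the pads) lies 19 mm behind it; z points along the fingers, y is the line along which they close (so a half turn about z gives the same grasp; the last joint's range is limited). The gripper opens to 85 mm and grips with 20 to 120 N. Pads are 22 mm wide; open, the fingers measure 114 mm over their backs; the gripper's body (76 mm by 85 mm) begins 54 mm behind the grasp point. The pads swing forward as they close: fully open they stand 13 mm farther back than shut.
Start: joints at [-70.932, 14.897, -7.913, 67.191, 0, 90], TCP at [0.172, -0.496, 0.231] pointing down, gripper open.
Joint ranges: [-159.42, 159.42], [-47.68, 98.78], [-73.54, 78.23], [-108.79, 121.32], [-90, 84.71], [-180, 180]. Speed limits (degrees/s): [147.25, 147.25, 180, 180, 180, 180].

INTERFACE

Orientations are given as [roll, pitch, yaw] about the fixed x, y, z axes, in that order (R = Rz(yaw) Ry(pitch) Rx(roll)).
In Python, from plant import r gives the robot as it stands.
- The arm moves only by the tool play_rows, never from a script. Its argument "commands" is a list that holds one entry, the list of rows, each a list of 7 numbers: the shift along the tool's x, y, z in cm, then the turn, a rotation vector about the tool's x, y, z in rad, then the closure, from -1 (fully open) to 1 (shut). In form: [[[x, y, z, rx, ry, rz, grip], ...]]. A call has 1 to 5 rows; each row shifts and turns the commanded pose from where the row before left it, along the tool's axes as they then stand; what a row does not reach is not made up. A row lasts 1/12 s, in which the tool goes at most 41.7 mm and 7.16 degrees, less where a joint would pass 70% of its speed; a pose out of reach is approached as far as the arm can. A call with a gripper value outside its range is refused whole. The fingers move at their own pace and stop on an object; "force" is the grip in N (left out, the last holds). Time passes only in rows, so rows that do not move let the fingers close. It gives the time, the measured TCP pose, the force, the opening and the grip force at its end, in the units of the state.
- r.observe(): the state, without advancing time (a new reading comes with each control period).
- r.grab_frame(name): name is "side" or "top" or "wrist"; returns (picture, depth): 384x512x3 uint8, red, green, blue; 384x512 float32, m along the optical axis (not along the pixel's ray), 0 where there is no reading.
- r.camera_params(name): a dict with "intrinsics" (3x3 intrinsics, pixels), "rvec" (rotation vector, rad) and "tvec" (3), from world to camera coordinates, as OpenCV has them. Camera axes: x right, y down, z forward; pixel columns grow to the right and rows downward; lengths in m; the calibration is good to about 2 mm. The wrist camera is an equidistant fisheye: a pixel r from the principal point sees the ray r / f radians off the axis. A picture is of the moment at which its call begins: read the wrist's pose just before it. camera_params takes no time and is no camera call; for the wrist camera it gives the pose at the moment of the call.
- r.sign_off(): hands the job in; it is judged then, once.
The state is a dict: "time_s": time; "joints": joint angles; "qd": joint speeds; "joint_torque": joint torques, N m; "tool_pos": TCP position; "eef_rot": TCP orientation; "force": force on the tool from outside, world axes, zero at the start; "ft_torque": the same for the moment, N m; "finger_gap": opening from 0.0 (shut) to 1.0 (fully open); "gripper_force": force on a finger pad.
Only numpy, scipy, OpenCV 4.12 (cv2) and the standard library are available. Lean on these libraries where they do the work, as an engineer would, in place of code of your own. Each camera call takes 0.05 s, during which the arm holds its last target. There are 200 camera calls.

TASK

Two home-test slides are drying on grey silicone rests, one lying label up and the other label down. Pick up the one that lies label up, find its frosted end by the small notched corner, and hold that end, level and label up, pointing squarely at the middle of the test reader's window with a gap of about 2.5 cm, never touching the reader. Finish while still holding it there, and leave the other slide and everything else where they are.

Things in the scene. Friction and masses are not known exactly. Their poses are not given: they have to be found in the camera images.
- slide_up_center (a point): Centre of the slide lying label up: rigid plastic plate, 76 mm long (x) x 26 (y) x 5 thick (z, up out of the label face), 14 g. Its +x third is whitish frosted, the rest greyish clear with a pale patch; a 7 x 7 mm notch cuts the frosted end's -y corner. Loose and level on a rest along its length, overhanging it all round, underside 24 mm up. On either side of the work area, pointing any way.
- slide_up_tip (a point): Middle of the frosted end face of the label-up slide, 38 mm from its centre along its +x; axes as for the centre. The label, white paper 13 x 18 mm with dark bars, is on the upper face of the frosted part. Label up and frosted end away from you, the notch is at the right.
- slide_down_center (a point): Centre of the other slide, the same in shape and size but lying label down on the other rest (label hidden beneath; seen from above with the frosted end, +x, away from you, its notch is at the left, +y). Its z axis points up. Leave it alone.
- rest_up: Fixed dark grey silicone drying rest under the label-up slide: a plain bar 56 mm long (x) x 14 mm wide (y) x 24 mm high, origin at the centre of its underside; it looks the same both ways round, and there is free space on both sides of it for fingers under the slide's edges.
- rest_down: The same kind of rest under the label-down slide.
- reader: Fixed white test reader, an upright box 70 mm deep (x) x 80 wide (y) x 160 high, origin at the centre of its underside. Its window looks along its own -x, roughly towards the robot (turned by up to 0.4 rad). A flat foot 10 mm high sticks out 29 mm on the window side; on top are a thin grey line near the window side and a round grey button near the back.
- reader_window (a point): Middle of the reader's dark window (40 mm wide, 30 mm high), on its -x face, 36 mm in front of its origin and 130 mm above the work surface; axes as for the reader (+x points into the reader, so a slide pointing squarely at the window has its own x axis along this x axis).
- pill_box: Bystander: lavender plastic weekly pill box, 34 x 160 x 25 mm, seven lids in a row along its y; origin at the centre of its underside.
- tin: Bystander: round aluminium tin, 66 mm across, 24 mm high; origin at the centre of its underside.
- case: Bystander: blue silicone case for ear thermometer covers, 50 x 100 x 34 mm, long along its y; origin at the centre of its underside.
- tweezer: Bystander: chrome tweezer lying flat, about 95 mm long along its x, 6 mm high; origin under its middle.
There are look-alikes about, which are no part of the job. What is shaped like the part that bears slide_up_center but blue or purple is not meant.

How it is judged (in metres and radians):
On the way:
1. the label-up slide is lifted clear of its rest in the fingers (height (world z) of slide_up_center above 0.06 m and contact force between slide_up and the fingers above 1 N), for 0.2 s.
At the end, for the whole second after the job is handed in: The label-up slide is held still by the fingers alone, label up (level to 0.2 rad), frosted end first and square to the window (0.22 rad), that end 8 to 45 mm from it and within 15 mm of its middle sideways and in height; the other slide has moved under 20 mm (x of slide_up_tip in the frame of reader between -0.081 and -0.044 m and y of slide_up_tip in the frame of reader between -0.015 and 0.015 m and z of slide_up_tip in the frame of reader between 0.115 and 0.145 m and angle between the x axis of slide_up_center and the x axis of reader, either way round below 0.22 rad and x of slide_up_center in the frame of reader below -0.075 m and angle between slide_up_center's own z axis and vertical below 0.2 rad and contact force between slide_up and the fingers above 1 N and contact force between slide_up and reader below 0.05 N and contact force between slide_up and rest_up below 0.05 N and contact force between slide_up and rest_down below 0.05 N and linear speed of slide_up below 0.02 m/s and distance of slide_down_center from where it was at the start of the episode below 0.02 m); the arm keeps its last pose, push and grip.
It fails at once if the slide or the arm touches the reader (contact force between any of slide_up, the arm, the fingers and reader above 1 N).
It fails at once if the label-down slide is disturbed by more than 20 mm (distance of slide_down_center from where it was at the start of the episode above 0.02 m).
It fails at once if a bystander is moved by more than 20 mm (distance of any of pill_box, tin, case, tweezer from where it was at the start of the episode above 0.02 m).
It also fails if it takes over 38 s, if anything falls off the work surface, if the arm or the gripper's body presses on something with over 40 N, if the wrist force passes 120 N, or if a joint passes its speed limit or range.

## Working session

There is one attempt and no reset: what is moved stays moved. The work goes in short steps, Python scripts to look and compute and a tool call to move; the robot and the scene stay as the last step left them, time stands still between calls to the robot, and variables do not carry over. Pictures are saved under pics/ and viewed, at most 10 in all, crops included, and the job is handed in when it is done.

Besides the shell and the picture viewer there is one more tool, called after "Emit:" in YAML: its name, and indented under it one key for each argument. play_rows: Moves the arm, as the interface text tells. Its arguments: {"type":"object","properties":{"commands":{"type":"array","items":{"type":"array","items":{"type":"array","items":{"type":"number"}}}},"force":{"type":"number"}},"required":["commands"]}

```bash
mkdir -p pics; ls; python3 - <<'E'
from plant import r
import cv2,numpy as np
print(r.observe())
for n in ["top","side"]:
    p,d=r.grab_frame(n); cv2.imwrite(f"pics/{n}0.png",cv2.resize(p[:,:,::-1],(800,600),interpolation=cv2.INTER_CUBIC)); np.savez(f"{n}0.npz",p=p,d=d,**r.camera_params(n))
    print(r.camera_params(n))
E
```

```text
pics
{'time_s': 0.0, 'joints': array([-7.09345352e+01,  1.49368037e+01, -7.98879640e+00,  6.71931928e+01,
       -4.50142059e-04,  9.00014468e+01]), 'qd': array([ 0.03124625,  0.06769419,  0.07160039,  0.02901286, -0.04834631,
       -0.01364176]), 'joint_torque': array([ 1.44855712e-04, -4.05681181e+01,  2.53920239e+01,  1.88501232e-02,
       -1.11720469e-04,  1.09193710e-06]), 'tool_pos': array([ 0.17124887, -0.49551064,  0.23043511]), 'eef_rot': array([-1.79881207e+02,  4.53140861e-04,  1.90640189e+01]), 'force': array([-0.74198543,  0.01703769, -0.50070293]), 'ft_torque': array([-0.00482228, -0.02587255, -0.0270005 ]), 'gripper_force': 0.0, 'finger_gap': 1.000380207710225}
{'intrinsics': array([[403.3099856 ,   0.        , 257.9887955 ],
       [  0.        , 403.3099856 , 196.94055689],
       [  0.        ,   0.        ,   1.        ]]), 'rvec': array([ 2.1982931 , -2.13778609,  0.10088198]), 'tvec': array([-0.07509866,  0.5660432 ,  1.1595274 ])}
{'intrinsics': array([[424.24626054,   0.        , 249.89559195],
       [  0.        , 424.24626054, 190.76626896],
       [  0.        ,   0.        ,   1.        ]]), 'rvec': array([ 2.17427836, -0.42244878,  0.20789163]), 'tvec': array([-0.54207756,  0.17671262,  1.06469484])}
```

View pics/top0.png

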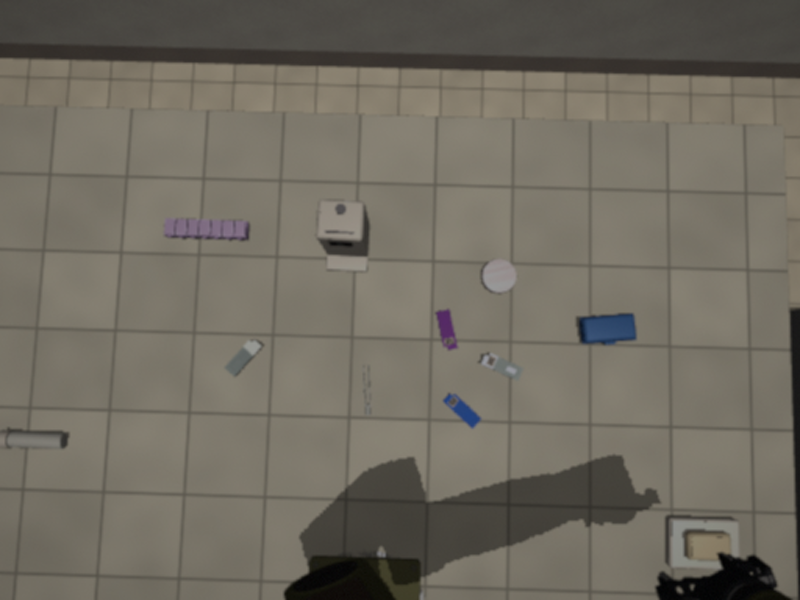

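View pics/side0.png

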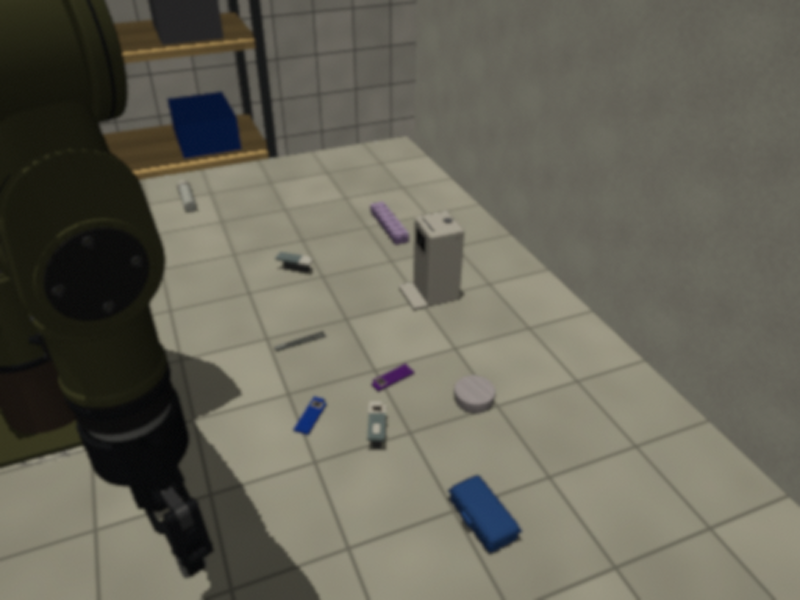

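The top view shows the label-up slide at about (500,365) of the 800-px picture, with the label's dark bars at its left end (488,360). The plain slide is at (243,357), and the reader's top is at (341,218) with its window facing the robot (down). Next I fit poses from depth.

```bash
cat > h.py <<'E'
import numpy as np,cv2
def world(f):
    K,d=f["intrinsics"],f["d"]; R=cv2.Rodrigues(f["rvec"])[0]; t=f["tvec"]
    v,u=np.mgrid[:d.shape[0],:d.shape[1]]
    c=np.stack([(u-K[0,2])/K[0,0]*d,(v-K[1,2])/K[1,1]*d,d],-1)
    return (c-t)@R
def cast(f,uv,z):
    K=f["intrinsics"];R=cv2.Rodrigues(f["rvec"])[0];o=-R.T@f["tvec"]
    ray=R.T@np.array([(uv[0]-K[0,2])/K[0,0],(uv[1]-K[1,2])/K[1,1],1]);return o+ray*(z-o[2])/ray[2]
E
python3 - <<'E'
from h import *
f=dict(np.load("top0.npz"));W=world(f)
s=.64
def box(name,u0,v0,u1,v1,lo,hi):
    a=W[int(v0*s):int(v1*s),int(u0*s):int(u1*s)].reshape(-1,3)
    a=a[(a[:,2]>lo)&(a[:,2]<hi)]
    (c,w,an)=cv2.minAreaRect(a[:,:2].astype(np.float32)*1000)
    print(name,len(a),"rect",np.round(c,1),np.round(w,1),round(an,1),"med",np.median(a,0).round(4))
box("up",470,340,530,390,.012,.05)
box("down",215,330,275,385,.012,.05)
box("reader",305,190,380,250,.15,.18)
box("foot",315,250,380,280,.006,.02)
box("purple",430,300,465,355,.004,.05);box("blue",435,385,490,435,.004,.05)
box("tin",470,250,525,300,.012,.05)
print("table z",np.median(W[150:170,30:100,2]))
# ends, z=.029
for n,p in dict(label=(488,360),patch=(512,370),btn=(340.5,209),Lline=(327,233),Rline=(354,231)).items(): print(n,cast(f,(p[0]*s,p[1]*s),.029 if n in('label','patch') else .16).round(4))
p=f["p"][:,:,::-1]
a=cv2.resize(p[215:250,295:345],(500,350),interpolation=cv2.INTER_CUBIC)
b=cv2.resize(p[120:178,195:245],(300,348),interpolation=cv2.INTER_CUBIC);b=cv2.copyMakeBorder(b,0,2,0,0,0)
cv2.imwrite("pics/crop1.png",np.hstack([a,b]))
E
```

```text
up 233 rect [ 466.1 -244.1] [76.5 26.2] 66.9 med [ 0.4653 -0.2451  0.0299]
down 234 rect [469.7 239.6] [26.  75.6] 49.9 med [0.4685 0.2406 0.0294]
reader 781 rect [704.5  53.1] [79.9 71.8] 88.5 med [0.7029 0.0525 0.1605]
foot 276 rect [650.3  60.9] [46.3 93.1] 5.4 med [0.6557 0.0547 0.0107]
purple 208 rect [ 535.  -142.4] [99.  62.9] 1.4 med [ 0.5305 -0.1403  0.0063]
blue 228 rect [ 381.9 -174. ] [ 90.6 101. ] 1.6 med [ 0.3835 -0.1734  0.0057]
tin 384 rect [ 636.9 -236.8] [62.7 63.7] 89.7 med [ 0.6361 -0.2359  0.025 ]
table z 0.0003790674359114327
label [ 0.4742 -0.2204  0.029 ]
patch [ 0.4569 -0.2653  0.029 ]
btn [0.7205 0.051  0.16  ]
Lline [0.6784 0.0723 0.16  ]
Rline [0.6831 0.0266 0.16  ]
```

View pics/crop1.png

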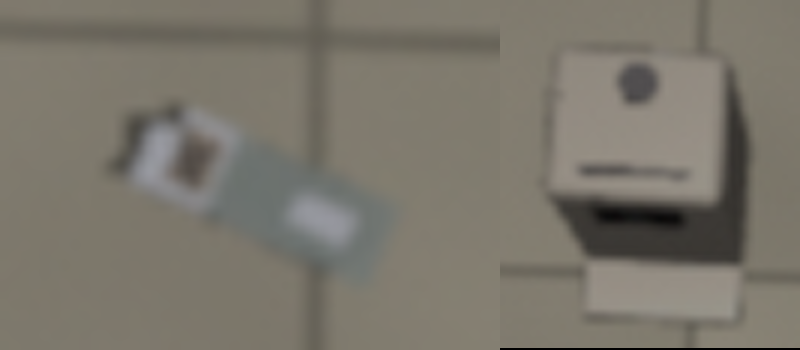

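The crop shows the label on the left end of the slide and its notch at the upper left, around (165,115). Looking towards the frosted end that is on the right, so this is the label-up slide. I'll refine the reader yaw and compute the first move.

```bash
cat >> h.py <<'E'
from scipy.spatial.transform import Rotation as Ro
def delta(o,pos,yaw):
    R=Ro.from_euler("xyz",o["eef_rot"],degrees=True); T=Ro.from_euler("xyz",[180,0,yaw],degrees=True)
    print("t",o["time_s"],"tool",o["tool_pos"].round(4),o["eef_rot"].round(2),"gap",o["finger_gap"],"f",o["gripper_force"])
    print("shift cm (tool now)",(R.inv().apply(np.array(pos)-o["tool_pos"])*100).round(2),"shift cm (after turn)",(T.inv().apply(np.array(pos)-o["tool_pos"])*100).round(2),"rotvec",(R.inv()*T).as_rotvec().round(3))
E
python3 - <<'E'
from h import *
from plant import r
f=dict(np.load("top0.npz"))
P=lambda x,y,z:cast(f,(195+(x-500+.5)/6-.5,120+(y+.5)/6-.5),z)[:2]
q=[P(557,47,.16),P(725,55,.16),P(545,195,.16),P(718,205,.16)]
print(np.round(q,4),"c",np.mean(q,0))
a=lambda v:np.degrees(np.arctan2(v[1],v[0]))
print("yaw front",a(q[2]-q[3])-90,"back",a(q[0]-q[1])-90,"left",a(q[0]-q[2]),"right",a(q[1]-q[3]))
b=[P(586,316,.01),P(742,321,.01)];print("foot front",np.round(b,4),a(b[0]-b[1])-90)
W=world(f);m=W[120:170,190:250].reshape(-1,3);m=m[np.abs(m[:,2]-.16)<.006][:,:2]
# silhouette fit: yaw minimising extents at 2/98 percentiles
best=[]
for y in np.arange(-25,26,1):
    R=np.array([[np.cos(np.radians(y)),np.sin(np.radians(y))],[-np.sin(np.radians(y)),np.cos(np.radians(y))]]);p=m@R.T
    l,h=np.percentile(p,[1,99],axis=0);best.append((np.prod(h-l),y,h-l,R.T@((l+h)/2)))
print(sorted(best,key=lambda t:t[0])[:3])
delta(r.observe(),[.463,-.251,.13],67.4)
E
```

```text
[[0.7367 0.0884]
 [0.7351 0.0138]
 [0.6699 0.091 ]
 [0.6675 0.0146]] c [0.70233907 0.05194416]
yaw front -1.7962621617123204 back -1.2385258257109228 left -2.1767451861614355 right -0.6429807882614004
foot front [[0.6402 0.0905]
 [0.6398 0.0122]] -0.28190333305101944
[(np.float64(0.0052496187550986045), np.int64(-2), array([0.06764375, 0.07760686]), array([0.70371   , 0.05307092])), (np.float64(0.005252348038710711), np.int64(-3), array([0.06777224, 0.07749999]), array([0.70372778, 0.05314985])), (np.float64(0.00526906843469316), np.int64(-1), array([0.06764135, 0.07789715]), array([0.70382405, 0.05301338]))]
t 0.1 tool [ 0.1713 -0.4956  0.2306] [-179.9     0.     19.07] gap 0.9971343559967851 f 0.0
shift cm (tool now) [ 35.56 -13.57  10.08] shift cm (after turn) [33.79 17.53 10.06] rotvec [-0.002 -0.001 -0.844]
```

Emit:
play_rows:
  commands:
    - [[3.55,-1.35,0.5,0,0,0,-1],[3.55,-1.35,0.5,0,0,0,-1],[3.55,-1.35,0.5,0,0,0,-1],[3.55,-1.35,0.5,0,0,0,-1],[3.55,-1.35,0.5,0,0,0,-1]]
  force: 50

```text
time_s: 0.52
tool_pos: [0.318, -0.3729, 0.2057]
eef_rot: [-180.0, 0.0, 19.0]
force: [1.1, -1.0, -0.5]
finger_gap: 0.998
gripper_force: 0.0
```

Emit:
play_rows:
  commands:
    - [[3.55,-1.35,0.5,0,0,0,-1],[3.55,-1.35,0.5,0,0,0,-1],[3.55,-1.35,0.5,0,0,0,-1],[3.55,-1.35,0.5,0,0,0,-1],[3.55,-1.35,0.5,0,0,0,-1]]

```text
time_s: 0.93
tool_pos: [0.4638, -0.251, 0.1807]
eef_rot: [-180.0, 0.0, 19.1]
force: [0.1, -0.9, 0.0]
finger_gap: 0.999
gripper_force: 0.0
```

Emit:
play_rows:
  commands:
    - [[0,0,0,0,0,-0.1,-1],[0,0,0,0,0,-0.1,-1],[0,0,0,0,0,-0.1,-1],[0,0,0,0,0,-0.1,-1],[0,0,0,0,0,-0.1,-1]]

```text
time_s: 1.35
tool_pos: [0.4627, -0.2521, 0.1807]
eef_rot: [-179.9, 0.0, 48.0]
force: [0.3, -0.7, 0.0]
finger_gap: 0.999
gripper_force: 0.0
```

Emit:
play_rows:
  commands:
    - [[0,0,0,0,0,-0.1,-1],[0,0,0,0,0,-0.1,-1],[0,0,0,0,0,-0.1,-1],[0,0,0,0,0,-0.044,-1],[0,0,0,0,0,0,-1]]

```text
time_s: 1.77
tool_pos: [0.4626, -0.2524, 0.1809]
eef_rot: [-179.9, -0.0, 67.5]
force: [1.0, 0.3, -0.1]
finger_gap: 0.998
gripper_force: 0.0
```

```bash
python3 - <<'E'
from h import *
from plant import r
o=r.observe();c=r.camera_params("wrist");p,d=r.grab_frame("wrist")
print(c)
np.savez("wrist1.npz",p=p,d=d,**c)
cv2.imwrite("pics/wrist1.png",cv2.resize(p[:,:,::-1],(800,600)))
delta(o,[.463,-.251,.006],67.4)
R=cv2.Rodrigues(c["rvec"])[0];K=c["intrinsics"]
def proj(P):
    v=R@np.array(P)+c["tvec"];th=np.arctan2(np.hypot(v[0],v[1]),v[2]);q=th*v[:2]/np.hypot(v[0],v[1]);return (q*K[0,0]+K[:2,2])/.64
u=np.array([np.cos(np.radians(67.4)),np.sin(np.radians(67.4))])
for s in(-.038,0,.038): print(s,proj([*(np.array([.466,-.244])+s*u),.029]))
E
```

```text
{'intrinsics': array([[297.31863964,   0.        , 260.59703158],
       [  0.        , 297.31863964, 187.57806316],
       [  0.        ,   0.        ,   1.        ]]), 'rvec': array([-2.79112883,  0.55587121,  0.0853152 ]), 'tvec': array([-0.52327567, -0.07704445,  0.31566981])}
t 1.7667 tool [ 0.4626 -0.2524  0.1809] [-1.7994e+02 -1.0000e-02  6.7460e+01] gap 0.9983040235033498 f 0.0
shift cm (tool now) [ 0.15  0.   17.49] shift cm (after turn) [ 0.15 -0.02 17.49] rotvec [-0.001 -0.     0.001]
-0.038 [408.05428065 311.88322154]
0 [408.15257807 256.71895555]
0.038 [408.247134  198.4452753]
```

View pics/wrist1.png

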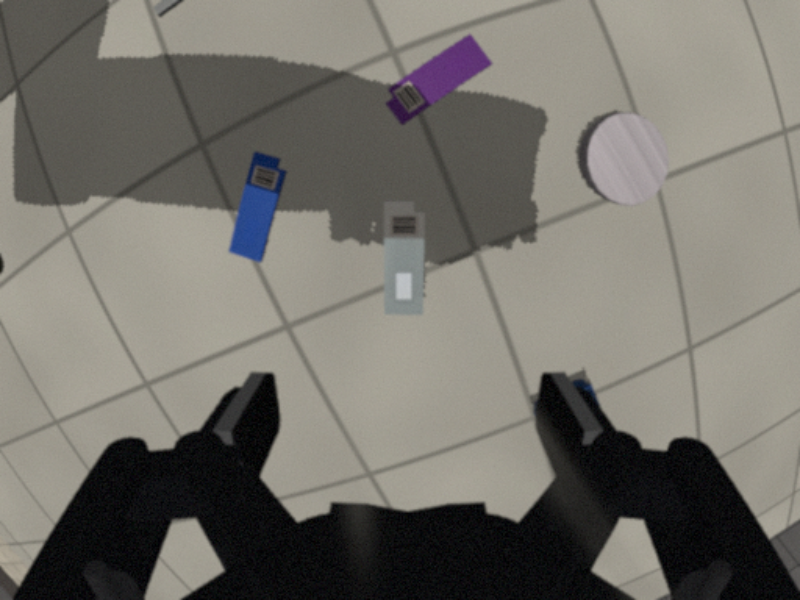

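The wrist view shows the slide from (404,202) at the label end, notch at upper right, to (404,315). That is within 3 mm of the prediction and the yaw is aligned. Descending.

Emit:
play_rows:
  commands:
    - [[0,-0.15,3.8,0,0,0,-1],[0,0,3.8,0,0,0,-1],[0,0,3.8,0,0,0,-1],[0,0,2.5,0,0,0,-1],[0,0,1.5,0,0,0,-1]]

```text
time_s: 2.23
tool_pos: [0.459, -0.2507, 0.0239]
eef_rot: [-179.7, -0.0, 67.3]
force: [-0.1, -0.2, -0.3]
finger_gap: 1.003
gripper_force: 0.0
```

Emit:
play_rows:
  commands:
    - [[0,0,1.0,0,0,0,-1],[0,0,0.7,0,0,0,-1],[0,0,0.3,0,0,0,-1],[0,0,0,0,0,0,-1],[0,0,0,0,0,0,-0.3]]

```text
time_s: 2.65
tool_pos: [0.4624, -0.2525, 0.0082]
eef_rot: [179.9, 0.0, 67.4]
force: [0.8, -0.2, 0.3]
finger_gap: 0.883
gripper_force: 0.0
```

Emit:
play_rows:
  commands:
    - [[0,0,0,0,0,0,0],[0,0,0,0,0,0,0.2],[0,0,0,0,0,0,0.4],[0,0,0,0,0,0,0.6],[0,0,0,0,0,0,1]]

```text
time_s: 3.07
tool_pos: [0.4619, -0.2522, 0.008]
eef_rot: [179.9, 0.0, 67.4]
force: [-0.9, 0.9, 5.0]
finger_gap: 0.288
gripper_force: 49.0
```

Emit:
play_rows:
  commands:
    - [[0,0,0,0,0,0,1],[0,0,0,0,0,0,1],[0,0,0,0,0,0,1],[0,0,0,0,0,0,1],[0,0,0,0,0,0,1]]

```text
time_s: 3.48
tool_pos: [0.4619, -0.2523, 0.008]
eef_rot: [179.9, 0.0, 67.4]
force: [-1.1, 0.6, 6.1]
finger_gap: 0.289
gripper_force: 49.0
```

Emit:
play_rows:
  commands:
    - [[0,0,-0.5,0,0,0,1],[0,0,-1.0,0,0,0,1],[0,0,-2.0,0,0,0,1],[0,0,-3.0,0,0,0,1],[0,0,-3.0,0,0,0,1]]

```text
time_s: 3.9
tool_pos: [0.4606, -0.2515, 0.1032]
eef_rot: [-179.9, -0.0, 67.4]
force: [0.9, -0.4, 0.7]
finger_gap: 0.287
gripper_force: 49.2
```

Emit:
play_rows:
  commands:
    - [[0,0,-2.0,0,0,0,1],[0,0,-0.5,0,0,0,1],[0,0,0,0,0,0,1],[0,0,0,0,0,0,1],[0,0,0,0,0,0,1]]

```text
time_s: 4.32
tool_pos: [0.4604, -0.2514, 0.126]
eef_rot: [-179.8, -0.0, 67.4]
force: [-0.2, 0.6, 0.1]
finger_gap: 0.289
gripper_force: 49.2
```

```bash
python3 - <<'E'
from h import *
from plant import r
o=r.observe();c=r.camera_params("wrist");p,d=r.grab_frame("wrist")
np.savez("wrist2.npz",p=p,d=d,**c)
p2,d2=r.grab_frame("side");np.savez("side2.npz",p=p2,d=d2,**r.camera_params("side"))
cs=r.camera_params("side");q=cs["intrinsics"]@(cv2.Rodrigues(cs["rvec"])[0]@(o["tool_pos"]+[0,0,.02])+cs["tvec"]);u,v=(q[:2]/q[2]).astype(int)
print(u,v);u=min(max(u,50),460);v=min(max(v,40),340)
a=cv2.resize(p[150:384,130:400,::-1],(450,390));b=cv2.resize(p2[v-45:v+45,u-40:u+40,::-1],(347,390),interpolation=cv2.INTER_CUBIC)
cv2.imwrite("pics/c2.png",np.hstack([a,b]))
delta(o,[.5,0,.15],-1.5)
E
```

```text
239 233
t 4.3167 tool [ 0.4604 -0.2514  0.126 ] [-1.7985e+02 -2.0000e-02  6.7420e+01] gap 0.28864494968761184 f 49.1750693321228
shift cm (tool now) [24.74 -6.01 -2.38] shift cm (after turn) [  3.3  -25.24  -2.4 ] rotvec [-2.000e-03  1.000e-03  1.203e+00]
```

View pics/c2.png

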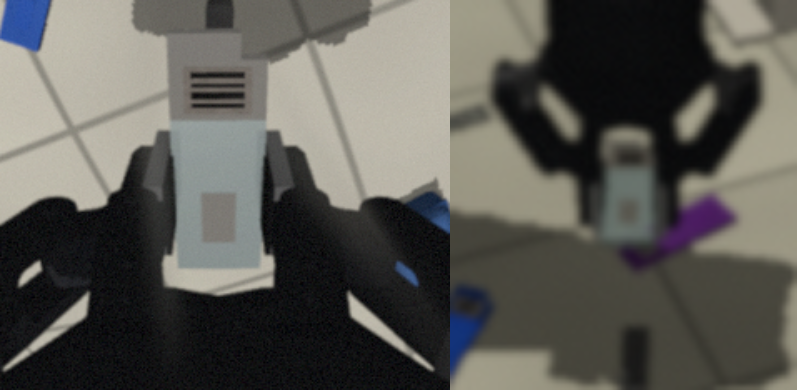

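The slide is held squarely, with the frosted end and label (215,90 in the crop) pointing along tool +x and the notch at upper right. I'll measure tip, tilt and height in the tool frame from wrist depth.

```bash
cat >> h.py <<'E'
def wristpts(f,tp,rot):
    K=f["intrinsics"];d=f["d"];v,u=np.mgrid[:d.shape[0],:d.shape[1]]
    x=(u-K[0,2])/K[0,0];y=(v-K[1,2])/K[1,1];th=np.hypot(x,y)+1e-9;k=np.tan(th)/th
    W=(np.stack([x*k*d,y*k*d,d],-1)-f["tvec"])@cv2.Rodrigues(f["rvec"])[0]
    T=(W-tp)@Ro.from_euler("xyz",rot,degrees=True).as_matrix();T[d<=0]=np.nan
    return T
E
python3 - <<'E'
from h import *
f=dict(np.load("wrist2.npz"))
T=wristpts(f,np.array([.4604,-.2514,.126]),[-179.85,-.02,67.42])
# crop scale .6 px
a=T[150:320,225:295].reshape(-1,3); p=f["p"][150:320,225:295].reshape(-1,3).astype(int)
m=(a[:,2]<.01)&(a[:,2]>-.05)&(np.abs(a[:,1])<.0115)&(p.sum(1)>150)
s=a[m];print(len(s),np.median(s,0).round(4),np.percentile(s[:,0],[1,99]).round(4))
# central strip z fit
A=np.c_[s[:,:2],np.ones(len(s))]
w=np.ones(len(s),bool)
for _ in range(4):
    c=np.linalg.lstsq(A[w],s[w,2],rcond=None)[0];e=np.abs(A@c-s[:,2]);w=e<max(.0015,2*np.median(e))
print("plane z=",c.round(4),"tilt deg",np.degrees(c[:2]).round(2),"x range",np.percentile(s[w,0],[.5,99.5]).round(4),w.sum())
for v,u in [(172,280),(172,235),(305,262),(230,262),(200,262)]: print(v,u,T[v,u].round(4))
E
```

```text
6708 [ 0.0133 -0.0003 -0.0214] [-0.0287  0.046 ]
plane z= [-0.0016 -0.0009 -0.0214] tilt deg [-0.09 -0.05] x range [-0.0292  0.0459] 6520
172 280 [0.0077 0.0176 0.1252]
172 235 [ 0.0449 -0.0113 -0.0214]
305 262 [-0.026   0.0002 -0.0212]
230 262 [ 0.0176  0.0001 -0.0207]
200 262 [ 0.0324  0.0001 -0.0216]
```

Emit:
play_rows:
  commands:
    - [[0,0,0,0,0,0.1,1],[0,0,0,0,0,0.1,1],[0,0,0,0,0,0.1,1],[0,0,0,0,0,0.1,1],[0,0,0,0,0,0.1,1]]

```text
time_s: 4.83
tool_pos: [0.4608, -0.2516, 0.126]
eef_rot: [-179.9, 0.1, 38.5]
force: [-0.4, 0.0, -0.4]
finger_gap: 0.291
gripper_force: 49.2
```

Emit:
play_rows:
  commands:
    - [[0,0,0,0,0,0.1,1],[0,0,0,0,0,0.1,1],[0,0,0,0,0,0.1,1],[0,0,0,0,0,0.1,1],[0,0,0,0,0,0.1,1]]

```text
time_s: 5.25
tool_pos: [0.4608, -0.2516, 0.126]
eef_rot: [-179.9, 0.1, 9.8]
force: [0.3, -0.3, 0.4]
finger_gap: 0.29
gripper_force: 49.2
```

Emit:
play_rows:
  commands:
    - [[0,0,0,0,0,0.1,1],[0,0,0,0,0,0.1,1],[0,0,0,0,0,0,1],[0,0,0,0,0,0,1]]

```text
time_s: 5.58
tool_pos: [0.461, -0.2517, 0.1263]
eef_rot: [-179.9, 0.1, -1.2]
force: [-0.6, -0.6, -0.6]
finger_gap: 0.291
gripper_force: 49.2
```

```bash
python3 - <<'E'
from h import *
from plant import r
delta(r.observe(),[.55,.0567,.111],-1.5)
E
```

```text
t 5.5833 tool [ 0.461  -0.2517  0.1263] [-1.7995e+02  1.0000e-01 -1.1900e+00] gap 0.2905195629071429 f 49.172823429107666
shift cm (tool now) [  8.27 -31.02   1.55] shift cm (after turn) [  8.09 -31.07   1.53] rotvec [-0.001  0.002  0.005]
```

Emit:
play_rows:
  commands:
    - [[0.8,-3.1,0.15,0,0,0,1],[0.8,-3.1,0.15,0,0,0,1],[0.8,-3.1,0.15,0,0,0,1],[0.8,-3.1,0.15,0,0,0,1],[0.8,-3.1,0.15,0,0,0,1]]

```text
time_s: 6.0
tool_pos: [0.505, -0.0967, 0.1193]
eef_rot: [-180.0, 0.0, -1.2]
force: [1.1, -0.3, -1.1]
finger_gap: 0.288
gripper_force: 49.2
```

Emit:
play_rows:
  commands:
    - [[0.8,-3.1,0.15,0,0,0,1],[0.8,-3.1,0.15,0,0,0,1],[0.8,-3.1,0.15,0,0,0,1],[0.8,-3.1,0.15,0,0,0,1],[0.8,-3.1,0.15,0,0,0,1]]

```text
time_s: 6.42
tool_pos: [0.5482, 0.0249, 0.1124]
eef_rot: [-178.4, 0.1, 1.8]
force: [-0.1, -0.6, 0.2]
finger_gap: 0.288
gripper_force: 49.2
```

Emit:
play_rows:
  commands:
    - [[0,0,0,0,0,0,1],[0,0,0,0,0,0,1],[0,0,0,0,0,0,1]]

```text
time_s: 6.67
tool_pos: [0.5477, 0.0225, 0.1126]
eef_rot: [-178.4, 0.1, 1.5]
force: [-0.3, 0.1, -0.1]
finger_gap: 0.287
gripper_force: 49.2
```

```bash
python3 - <<'E'
from h import *
from plant import r
o=r.observe();c=r.camera_params("wrist");p,d=r.grab_frame("wrist")
np.savez("wrist3.npz",p=p,d=d,**c,tp=o["tool_pos"],rot=o["eef_rot"])
cv2.imwrite("pics/wrist3.png",cv2.resize(p[:,:,::-1],(640,480)))
delta(o,[.5965,.0555,.111],-1.5)
T=wristpts(dict(p=p,d=d,**c),o["tool_pos"],o["eef_rot"])
W=T@Ro.from_euler("xyz",o["eef_rot"],degrees=True).as_matrix().T+o["tool_pos"]
w=W.reshape(-1,3)
top=w[(np.abs(w[:,2]-.16)<.006)&(w[:,0]>.62)]
print(len(top));
if len(top)>50: print(cv2.minAreaRect(top[:,:2].astype(np.float32)*1000),np.percentile(top,[1,99],axis=0).round(4))
E
```

```text
t 6.6667 tool [0.5477 0.0225 0.1126] [-1.7843e+02  7.0000e-02  1.5200e+00] gap 0.28655949681958703 f 49.220396876335144
shift cm (tool now) [ 4.96 -3.16  0.24] shift cm (after turn) [ 4.79 -3.43  0.16] rotvec [-0.027  0.002  0.053]
0
```

View pics/wrist3.png

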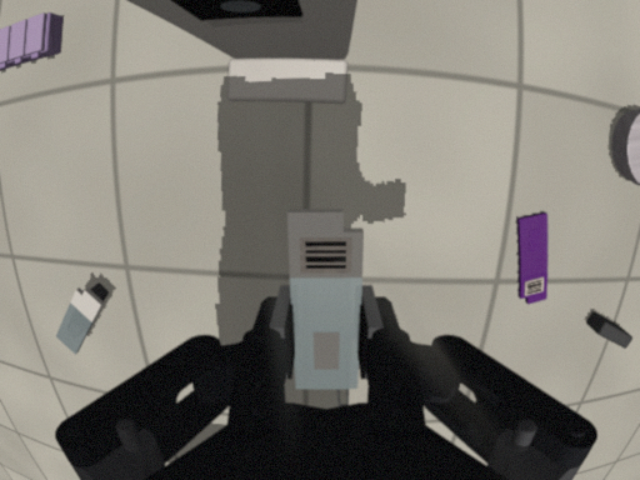

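The wrist view shows the slide held towards the reader. The window is at the top left (about 240,5), and the white foot's front edge runs from (230,100) to (347,100). The last rows fell short, so the tool needs about 3.2 cm more to the left. I'll correct that, then measure the window face.

Emit:
play_rows:
  commands:
    - [[0,-0.8,0,-0.007,0,0.013,1],[0,-0.8,0,-0.007,0,0.013,1],[0,-0.8,0,-0.007,0,0.013,1],[0,-0.8,0.1,-0.006,0,0.014,1],[0,0,0,0,0,0,1]]

```text
time_s: 7.13
tool_pos: [0.5479, 0.0222, 0.1128]
eef_rot: [-178.3, 0.1, 1.4]
force: [0.1, -0.2, 0.5]
finger_gap: 0.289
gripper_force: 49.2
```

```bash
cat > m.py <<'E'
from h import *
from plant import r
import sys
o=r.observe();c=r.camera_params("wrist");p,d=r.grab_frame("wrist")
print("j",o["joints"].round(1))
delta(o,[.5965,.0555,.111],-1.5)
T=wristpts(dict(p=p,d=d,**c),o["tool_pos"],o["eef_rot"])
W=T@Ro.from_euler("xyz",o["eef_rot"],degrees=True).as_matrix().T+o["tool_pos"]
f=(W[...,0]>.645)&(W[...,0]<.69)&(W[...,2]>.03)&(W[...,2]<.155)&(np.abs(W[...,1]-.05)<.06)
q=W[f]
if len(q)>50:
    A=np.c_[q[:,1],np.ones(len(q))];k=np.ones(len(q),bool)
    for _ in range(5):
        b=np.linalg.lstsq(A[k],q[k,0],rcond=None)[0];k=np.abs(A@b-q[:,0])<.002
    print("face n",k.sum(),"yaw",np.degrees(np.arctan(-b[0])),"x at y=.0535:",b@[.0535,1],"y range",np.percentile(q[k,1],[.5,99.5]).round(4),"z max",q[k,2].max())
s=p.astype(int).sum(2);w=W[f&(s<75)]
if len(w)>20: print("dark",len(w),np.percentile(w,[1,50,99],axis=0).round(4))
g=(np.abs(W[...,2]-.01)<.004)&(W[...,0]>.62)&(W[...,0]<.68)&(np.abs(W[...,1]-.05)<.06)
print("foot",g.sum(),np.percentile(W[g],[1,99],axis=0).round(4) if g.sum() else "")
x=(T[...,2]<-.015)&(T[...,2]>-.03)&(np.abs(T[...,1])<.011)&(T[...,0]>-.02)&(T[...,0]<.06)
z=W[x];print("slide tip x",np.percentile(z[:,0],99.5).round(4),"top z",np.median(z[:,2]).round(4),"y",np.median(z[:,1]).round(4))
if len(sys.argv)>1: cv2.imwrite(sys.argv[1],cv2.resize(p[:,:,::-1],(640,480)))
E
python3 m.py
```

```text
j [  1.3  21.6 -16.7  51.8   1.7 179.9]
t 7.1333 tool [0.5479 0.0222 0.1128] [-1.7834e+02  1.0000e-01  1.4100e+00] gap 0.2888691455091907 f 49.220858216285706
shift cm (tool now) [ 4.94 -3.2   0.26] shift cm (after turn) [ 4.77 -3.46  0.18] rotvec [-0.029  0.002  0.051]
face n 5962 yaw -1.0314570901181455 x at y=.0535: 0.6655458858006543 y range [0.0168 0.091 ] z max 0.1490346471543241
dark 1069 [[0.6636 0.0348 0.1164]
 [0.6644 0.0577 0.1294]
 [0.6652 0.0739 0.144 ]]
foot 3347 [[0.6369 0.0158 0.0075]
 [0.6663 0.0933 0.0127]]
slide tip x 0.5935 top z 0.1342 y 0.0223
```

Joint 6 is at its 180° limit, so with the tool vertical the yaw can't go below about joint 1's angle (around 5° at the target). The reader yaw is about -1.2°, so a slide yaw of about 5.3° leaves an error of roughly 0.11 rad, against 0.22 allowed. That is acceptable and avoids a regrasp. From the window measured at (0.6645, 0.054, 0.130), the TCP target is (0.594, 0.050, 0.111).

```bash
sed -i 's/delta(o,.*/delta(o,[.594,.0503,.111],5.3)/' m.py; python3 -c "
from h import *;from plant import r
delta(r.observe(),[.594,.0503,.111],5.3)"
```

```text
t 7.1833 tool [0.5479 0.0223 0.1128] [-1.7834e+02  1.0000e-01  1.4200e+00] gap 0.2906578886590038 f 49.22028958797455
shift cm (tool now) [ 4.68 -2.68  0.25] shift cm (after turn) [ 4.85 -2.36  0.18] rotvec [-0.029  0.001 -0.068]
```

Emit:
play_rows:
  commands:
    - [[0,0,0,0,0,-0.035,1],[0,0,0,-0.015,0,-0.033,1],[0,0,0,-0.014,0,0,1],[0,-1.2,0.1,0,0,0,1],[0,-1.1,0.1,0,0,0,1]]

```text
time_s: 7.6
tool_pos: [0.5458, 0.0465, 0.1108]
eef_rot: [-180.0, -0.0, 5.3]
force: [-0.3, 0.5, 0.3]
finger_gap: 0.289
gripper_force: 49.2
```

Emit:
play_rows:
  commands:
    - [[1.0,0,0,0,0,0,1],[1.0,0,0,0,0,0,1],[0.5,0,0,0,0,0,1],[0,0,0,0,0,0,1],[0,0,0,0,0,0,1]]

```text
time_s: 8.02
tool_pos: [0.5704, 0.0484, 0.1106]
eef_rot: [-180.0, 0.0, 5.4]
force: [-0.3, -0.9, 0.4]
finger_gap: 0.289
gripper_force: 49.2
```

```bash
python3 m.py
```

```text
j [  4.8  23.8 -13.4  52.8   0.  179.5]
t 8.0167 tool [0.5704 0.0484 0.1106] [-1.7999e+02  4.0000e-02  5.3700e+00] gap 0.28896850714195194 f 49.21748757362366
shift cm (tool now) [ 2.36  0.03 -0.04] shift cm (after turn) [ 2.36  0.03 -0.04] rotvec [-0.     0.001  0.001]
face n 5225 yaw -1.31987001273928 x at y=.0535: 0.6655080138298708 y range [0.0179 0.0912] z max 0.1549993218728537
dark 853 [[0.6637 0.0356 0.1175]
 [0.6644 0.0531 0.136 ]
 [0.665  0.0736 0.146 ]]
foot 3438 [[0.6372 0.0163 0.0078]
 [0.6662 0.0936 0.0122]]
slide tip x 0.6159 top z 0.132 y 0.0503
```

Emit:
play_rows:
  commands:
    - [[0.8,0,-0.04,0,0,0,1],[0.8,0,0,0,0,0,1],[0.5,0,0,0,0,0,1],[0.25,0,0,0,0,0,1],[0,0,0,0,0,0,1]]

```text
time_s: 8.48
tool_pos: [0.5952, 0.0499, 0.1112]
eef_rot: [-180.0, -0.0, 5.3]
force: [-0.5, -0.2, -0.3]
finger_gap: 0.288
gripper_force: 49.2
```

Emit:
play_rows:
  commands:
    - [[0,0,0,0,0,0,1],[0,0,0,0,0,0,1],[0,0,0,0,0,0,1],[0,0,0,0,0,0,1],[0,0,0,0,0,0,1]]

```text
time_s: 8.9
tool_pos: [0.5939, 0.0499, 0.1113]
eef_rot: [-180.0, 0.0, 5.3]
force: [-0.9, 0.1, 0.1]
finger_gap: 0.286
gripper_force: 49.2
```

```bash
python3 m.py pics/final.png
```

```text
j [  4.8  25.9  -9.9  54.3   0.  179.5]
t 8.9 tool [0.5939 0.0499 0.1113] [-1.80e+02  1.00e-02  5.34e+00] gap 0.28590416948933434 f 49.21704411506653
shift cm (tool now) [ 0.01 -0.04  0.03] shift cm (after turn) [ 0.01 -0.04  0.03] rotvec [-0.     0.     0.001]
face n 527 yaw -1.3720352672347365 x at y=.0535: 0.6652919031123363 y range [0.0213 0.0875] z max 0.15499033948440571
dark 90 [[0.6645 0.0356 0.1441]
 [0.665  0.0525 0.1452]
 [0.6655 0.0713 0.1466]]
foot 2520 [[0.6369 0.0162 0.0081]
 [0.659  0.0938 0.0119]]
slide tip x 0.6393 top z 0.1327 y 0.0518
```

View pics/final.png

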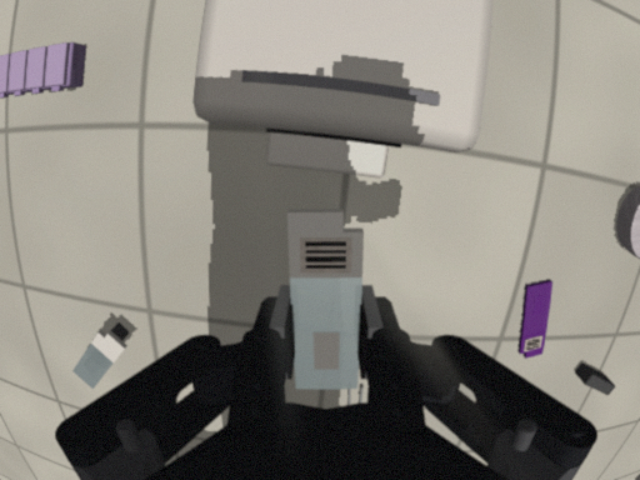

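The final view shows the slide level and label up, its tip (325,212) centred before the window's dark line (267–400,137). The gap measures about 25 mm, the lateral offset about 1 mm and the yaw error about 0.12 rad, all within limits. Handing in.

```bash
python3 -c "
from plant import r
print(r.sign_off())"
```

```text
the job is handed in; nothing more can be done
None
```

The job is handed in with the label-up slide held level, frosted end about 25 mm from the middle of the reader window; it points about 0.12 rad off square (0.22 allowed) because joint 6 was at its range limit, and sign-off gave no verdict.

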